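Clamp a tap body in the leak-test station and open the supply

ROBOT

A 7-joint arm with a two-finger parallel gripper is mounted at the origin on the work surface. World frame = base frame: x ahead of the robot, y to its left, z up, the work surface at z = 0. Lengths are in mm, angles in rad, forces in N, time in s.
With the tool pointing down it reaches from about 400 to 875 mm from the base axis. Payload 6.5 kg.
Tool frame: the origin (TCP) lies at the very end of the fingers, on their centre line; the grasp point (between the pads) lies 19 mm behind it (tcp_to_grasp is the distance from the TCP to the grasp point, in mm); z points along the fingers, y is the line along which they close (so a half turn about z gives the same grasp; the last joint's range is limited). The gripper opens to 85 mm and grips with 20 to 120 N. Pads are 22 mm wide; open, the fingers measure 114 mm over their backs; the gripper's body (76 mm by 85 mm) begins 54 mm behind the grasp point. The pads swing forward as they close: fully open they stand 13 mm farther back than shut.
Start: joints at [-1.345, 0.536, -0.004, 1.538, 0.003, 1.067, -0.071], TCP at [186.985, 622.516, 231.29] pointing down, gripper open.
Joint ranges: [-2.7, 2.7], [-0.37, 2.16], [-1.27, 1.26], [0.24, 2.4], [-1.31, 4.45], [0.19, 1.91], [-2.76, 2.76]. Speed limits (rad/s): [2.39, 2.39, 3.14, 3.14, 3.14, 3.14, 3.14].

INTERFACE

Orientations are given as a unit quaternion [w, x, y, z].
In Python, from plant import * gives the robot as it stands.
- The arm moves only by the tool apply_moves, never from a script. Its argument "motion" is a list of rows, each an object with "travel": the shift along the tool's x, y, z in m, a list of three; "dr": the turn, a rotation vector about the tool's x, y, z in degrees, a list of three; "fingers": the finger opening in m, from 0 to 0.0854. In form: [{"travel": [dx, dy, dz], "dr": [rx, ry, rz], "fingers": fingers}, ...]. A call has 1 to 8 rows; each row is the pose to reach, as a shift and turn from the pose commanded when the call began, along the tool's axes at that moment; what a row does not reach only later rows make up. A row lasts 1/10 s, in which the tool goes at most 50 mm and 8.59 degrees, less where a joint would pass 70% of its speed; a pose out of reach is approached as far as the arm can. A call with a gripper value outside its range is refused whole. The fingers move at their own pace and stop on an object; "newtons" is the grip in N (left out, the last holds). Time passes only in rows, so rows that repeat a pose let the fingers close. It gives the time, the measured TCP pose, the force, the opening and the grip force at its end, in the units of the state.
- observe(): the state, without advancing time (a new reading comes with each control period).
- read_camera(name): name is "scene" or "top"; returns the picture (400x640x3 uint8, red, green, blue); there is no depth.
- calibration(name): a dict with "mtx" (3x3 intrinsics, pixels), "eye" and "orientation" of the camera in the world. Camera axes: x right, y down, z forward; pixel columns grow to the right and rows downward; lengths in mm; the calibration is good to about 2 mm. A picture is of the moment at which its call begins. calibration takes no time and is no camera call.
- hand_in(): hands the job in; it is judged then, once.
The state is a dict: "clock": time; "joint_pos": joint angles; "joint_velocities": joint speeds; "tau": joint torques, N m; "position": TCP position; "ee_rot": TCP orientation; "ft_force": force on the tool from outside, world axes, zero at the start; "torque": the same for the moment, N m; "grip_width": finger opening in mm; "grasp_force": force on a finger pad.
Only numpy, scipy, OpenCV 4.12 (cv2) and the standard library are available. Lean on these libraries where they do the work, as an engineer would, in place of code of your own. Each camera call takes 0.05 s, during which the arm holds its last target. There are 200 camera calls.

TASK

Push the carriage with the brass tap body fully home under the bridge, then turn the T-bar knob on top clockwise until its ratchet slips: let it click two or three times and then stop, never slipping it more than a quarter turn. After that swing the supply valve's lever fully open, and leave the other things on the bench where they are.

Things in the scene. Friction and masses are not known exactly. Their poses are not given: they have to be found in the camera images.
- clamp_foot (a point): Leak-test station, fixed: aluminium base with a rail and a steel bridge across it, 190 mm wide, 50 mm deep, top 159 mm above the table. This point: on the table under the clamp screw's upright axis. Its y axis runs along the rail, the way the carriage goes home; x across, z up. The base reaches from y -320 to +67 mm, to x +-95 mm at the bridge, +-70 mm elsewhere.
- carriage (a joint): Travel of the aluminium carriage that carries the brass tap body along the rail, in m: grows as it moves home; 0.100 is home, against its end stop, the tap body under the screw. It slides with about 2.5 N of friction and stays where it is left.
- push_plate (a point): Middle of the outer face (turned away from the bridge) of the carriage's upright push plate: 90 mm wide, 10 mm thick, top 112 mm above the table; this point is 85 mm above the table. When home, it is 167 mm before the screw axis. Axes as clamp_foot: push along +y.
- screw (a joint): Angle of the clamp screw in rad, grows clockwise seen from above. At 6.5 it is tight on the tap body and turns no further. Before that it turns, with the knob, at about 0.07 N m (1.2 N at 60 mm), and stays where it is left. It drives a dark pad under the bridge down 2.5 mm per rad; the knob keeps its height.
- ratchet (a joint): How far the knob has slipped on its screw, rad (0 at the start, grows clockwise). It slips only when turned clockwise with the screw tight, at about 0.3 N m (on average 5.5 N at 60 mm), clicking 16 times a turn (0.39 rad a click), felt as a ripple of the force. Turned anticlockwise it does not slip but unscrews the screw.
- screw_axis (a point): Centre of the torque-limiting knob, on the screw's axis, 200 mm above the table: a black hub 48 mm across, from 22 mm below this point to 13 mm above it, with a level T-bar through it. Below the bar lie 41 mm from its centre line to the bridge's top (35 mm over the screw heads at the bridge's ends). Axes as clamp_foot.
- bar_end (a point): Centre of the 22 mm ball at one end of the T-bar, 72 mm from the screw's axis; the other end is alike, opposite. The bar is steel, round, straight, level, 14 mm thick, its centre line 200 mm above the table. Its own x axis points outwards along the bar, z up. It turns with the knob; a push on the side of the bar turns it, no grasp is needed.
- lever (a joint): Angle of the supply valve's lever, rad: 0 closed (across the pipe), 1.57 fully open (along the pipe, at its stop). Grows anticlockwise seen from above. It needs about 0.2 N m and stays where it is left.
- lever_tip (a point): Outer end of the valve lever, at half its thickness, 120 mm from its pivot, 88 mm above the table. The lever is a level bar with a grey sleeve 18 mm wide and 16 mm thick over its outer 80 mm. It moves with the lever.
- lever_pivot (a point): Pivot of the valve lever, on its upright axis, 88 mm above the table, over a brass ball valve fixed to the table on a 110 x 70 mm foot. The pipe stubs run along this point's x axis, 70 mm to each side, top 56 mm above the table; the closed lever points along its -y axis, the open one along its +x.
- wrench_grip (a point): open-ended steel wrench, 190 mm, lying flat (bystander; point on its shank)
- screwdriver_grip (a point): screwdriver, 200 mm, lying (bystander; point in its handle)
- tape_roll_mid (a point): roll of brown tape, 100 mm across, 45 mm tall, lying flat (bystander; its centre)
- jar_mid (a point): clear jar with white cap, 70 mm across, 90 mm tall (bystander; its centre)
- adapter_mid (a point): black mains adapter, 140 x 65 x 36 mm (bystander; its centre)
- mug_mid (a point): white mug, 80 mm across, 90 mm tall (bystander; its centre)
- brass_tee_mid (a point): loose brass tee fitting, 84 mm long, 40 mm tall (bystander; its centre)
Not all that is in view belongs to the job. What is shaped like the part that bears lever but orange is not meant.

How it is judged (in metres and radians):
On the way, in this order (a step that is already met when the one before it is completed fails the run):
1. the carriage is pushed home (value of joint carriage above 0.096 m and value of joint screw below 6.3 rad and value of joint lever below 0.6 rad), for 0.2 s.
2. with the carriage home, the screw is tight and the knob has slipped a click or more (value of joint carriage above 0.096 m and value of joint screw above 6.4 rad and value of joint ratchet above 0.4 rad and value of joint lever below 0.6 rad), for 0.1 s.
3. the supply lever is open (value of joint carriage above 0.096 m and value of joint screw above 6.4 rad and value of joint lever above 1.4 rad), for 0.2 s.
At the end, for the whole second after the job is handed in: The carriage is home (0.096 m or more), the screw tight (6.4 rad or more), the knob has slipped between 0.4 and 1.9 rad in all, the lever is open (1.4 rad or more), and all are at rest (all of step 3 and value of joint ratchet between 0.4 and 1.9 rad and velocity of joint carriage between -0.05 and 0.05 m/s and velocity of joint screw between -0.05 and 0.05 rad/s and velocity of joint ratchet between -0.05 and 0.05 rad/s and velocity of joint lever between -0.05 and 0.05 rad/s); the robot touches nothing.
It fails at once if the knob is slipped well over a quarter turn (1.9 rad) (value of joint ratchet above 1.9 rad).
It fails at once if a bystander is moved by over 30 mm (distance of any of wrench_grip, screwdriver_grip, tape_roll_mid, jar_mid, adapter_mid, mug_mid, brass_tee_mid from where it was at the start of the episode above 0.03 m).
It also fails if it takes over 72 s, if anything falls off the work surface, if the arm or the gripper's body presses on something with over 40 N, if the wrist force passes 120 N, or if a joint passes its speed limit or range.

## Working session

There is one attempt and no reset: what is moved stays moved. The work goes in short steps, Python scripts to look and compute and a tool call to move; the robot and the scene stay as the last step left them, time stands still between calls to the robot, and variables do not carry over. Pictures are saved under pics/ and viewed, at most 10 in all, crops included, and the job is handed in when it is done.

Besides the shell and the picture viewer there is one more tool, called after ">>>" as name(argument=value, ...), one argument or row to a line, values as JSON. apply_moves: Moves the arm, as the interface text tells. Its arguments: {"type":"object","properties":{"motion":{"type":"array"},"newtons":{"type":"number"}},"required":["motion"]}

```bash
mkdir -p pics; python3 - <<'E'
from plant import *
import cv2
for n in ("scene","top"):
    im=read_camera(n); cv2.imwrite(f"pics/{n}0.png",im[:,:,::-1])
    c=calibration(n); print(n,c)
s=observe(); print(s)
E
```

```text
scene {'mtx': array([[400.5821296 ,   0.        , 319.20333047],
       [  0.        , 400.5821296 , 203.70029081],
       [  0.        ,   0.        ,   1.        ]]), 'eye': array([1135.09343611,   -1.48496266, 1137.94613773]), 'orientation': array([-0.1863476 ,  0.70560943,  0.65905369, -0.18176395])}
top {'mtx': array([[449.25371174,   0.        , 313.21145825],
       [  0.        , 449.25371174, 196.37193518],
       [  0.        ,   0.        ,   1.        ]]), 'eye': array([ 422.36336825,   11.89586778, 1458.35601224]), 'orientation': array([ 0.02319594, -0.70397131,  0.70905459, -0.03358476])}
{'clock': 0.1, 'joint_pos': array([-1.34518572,  0.53710504, -0.00439104,  1.53876547,  0.00258367,
        1.06730894, -0.07119415]), 'joint_velocities': array([-0.00016045, -0.00209368, -0.00113207, -0.00080019, -0.00062374,
        0.00017472, -0.00087061]), 'tau': array([ 2.73728161e-03, -5.84566855e+01,  1.05216723e+00, -2.59778631e+01,
        1.27340929e-02,  4.59894203e-03, -1.51059112e-05]), 'position': array([186.86979044, 621.96465464, 230.49511617]), 'ee_rot': array([-5.18181829e-05,  1.45373898e-01,  9.89376473e-01, -7.88917208e-04]), 'ft_force': array([-0.10253246, -0.03887756,  0.25864041]), 'torque': array([-0.01329386,  0.01347037,  0.02341951]), 'grasp_force': 0.0, 'grip_width': 85.64666749254268}
```

View pics/scene0.png

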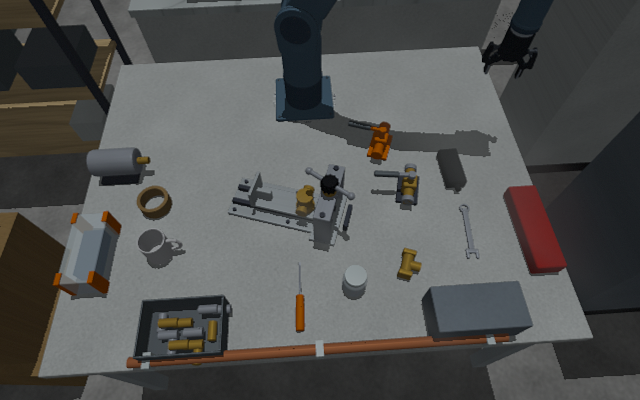

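View pics/top0.png

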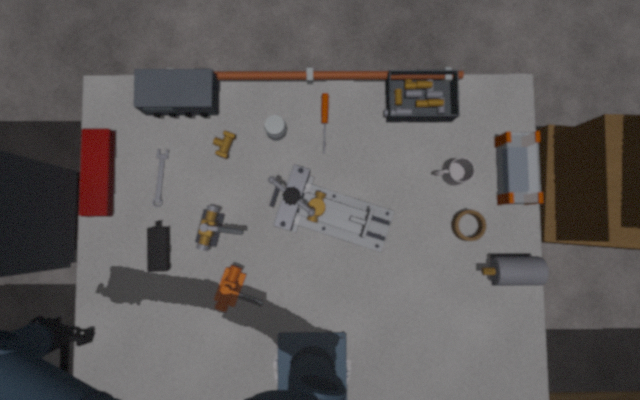

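```bash
cat > h.py <<'E'
import numpy as np, cv2
from scipy.spatial.transform import Rotation as R
from plant import *
def rot(q): return R.from_quat(np.roll(q,-1)).as_matrix()
def pix(n,u,v,z):
    c=calibration(n); d=rot(c["orientation"])@np.linalg.solve(c["mtx"],[u,v,1.]); e=c["eye"]
    return e+d*(z-e[2])/d[2]
def proj(n,p):
    c=calibration(n); q=c["mtx"]@(rot(c["orientation"]).T@(np.asarray(p,float)-c["eye"])); return q[:2]/q[2]
def crop(n,x0,y0,x1,y1,k,out,im=None,gamma=.6):
    im=read_camera(n) if im is None else im
    a=im[y0:y1,x0:x1,::-1]; a=(255*(a/255.)**gamma).astype(np.uint8)
    cv2.imwrite(out,cv2.resize(a,None,fx=k,fy=k,interpolation=cv2.INTER_CUBIC))
E
python3 - <<'E'
from h import *
s=cv2.imread("pics/scene0.png")[:,:,::-1]; t=cv2.imread("pics/top0.png")[:,:,::-1]
a,b="pics/a.png","pics/b.png"
crop("scene",220,120,430,260,3.8,a,s); crop("top",190,155,400,255,3.8,b,t)
E
```

```text
(no output)
```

View pics/a.png

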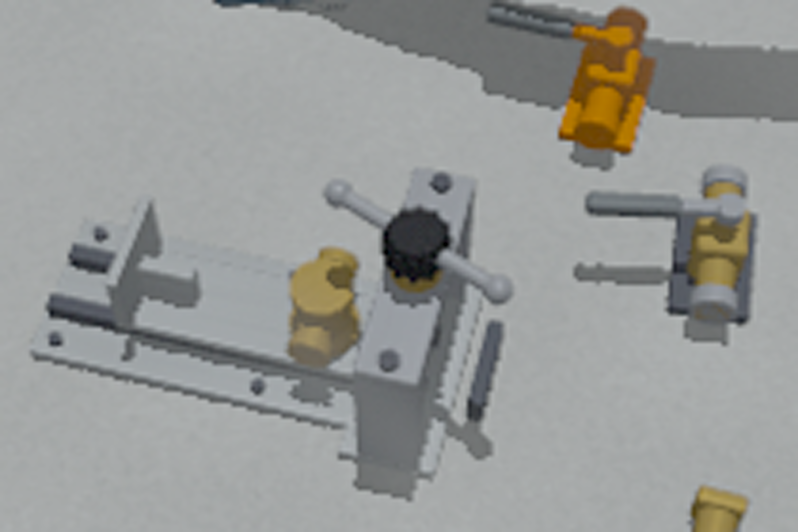

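View pics/b.png

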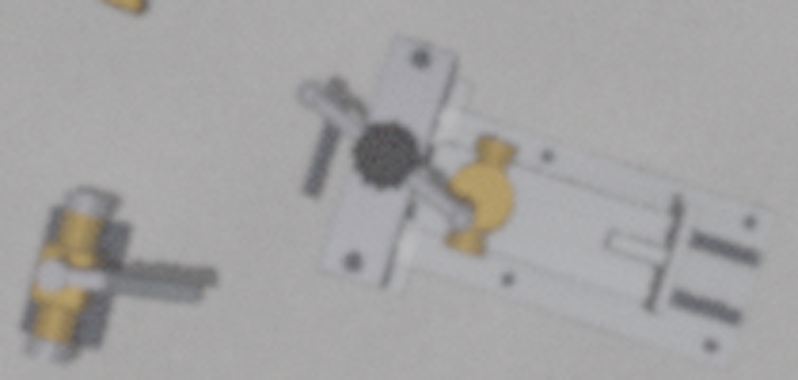

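```bash
python3 - <<'E'
from h import *
np.set_printoptions(precision=1,suppress=True)
S=lambda u,v,z:pix("scene",220+u/3.8,120+v/3.8,z)
T=lambda u,v,z:pix("top",190+u/3.8,155+v/3.8,z)
for n,f,L in (("scene",S,dict(b1=(339,193,200),b2=(493,288,200),hub=(415,238,207),h1=(441,182,162),h2=(390,360,162),plA=(152,202,112),plB=(118,322,60),tip=(588,203,88),piv=(732,207,94))),
 ("top",T,dict(b1=(462,215,200),b2=(312,95,200),hub=(386,154,213),h1=(353,261,162),h2=(421,58,162),plA=(652,308,112),plB=(677,205,112),tip=(205,292,88),piv=(52,275,94)))):
  P={k:f(*v) for k,v in L.items()}
  for k,v in P.items(): print(n,k,v)
  print("mid balls",(P['b1']+P['b2'])/2, np.linalg.norm(P['b1']-P['b2']), "mid heads",(P['h1']+P['h2'])/2,np.linalg.norm(P['h1']-P['h2']),"hdir",np.degrees(np.arctan2(*(P['h2']-P['h1'])[1::-1])), "bar",np.degrees(np.arctan2(*(P['b2']-P['b1'])[1::-1])),"lever",np.degrees(np.arctan2(*(P['tip']-P['piv'])[1::-1])),np.linalg.norm((P['tip']-P['piv'])[:2]))
E
```

```text
scene b1 [480.2   2.6 200. ]
scene b2 [571.3 108.9 200. ]
scene hub [528.9  55.8 207. ]
scene h1 [449.   82.9 162. ]
scene h2 [604.2  32.1 162. ]
scene plA [ 416.5 -150.   112. ]
scene plB [ 497.5 -184.3   60. ]
scene tip [427.2 209.5  88. ]
scene piv [443.8 326.2  94. ]
mid balls [525.7  55.8 200. ] 140.00231545120957 mid heads [526.6  57.5 162. ] 163.31797675691786 hdir -18.1176908748466 bar 49.402773525812776 lever -98.11870134581855 117.8513669409664
top b1 [480.9  -2.1 200. ]
top b2 [570.6 108.4 200. ]
top hub [525.3  53.3 213. ]
top h1 [448.4  80.3 162. ]
top h2 [603.1  28.  162. ]
top plA [ 410.7 -152.   112. ]
top plB [ 491.7 -173.2  112. ]
top tip [426.  202.3  88. ]
top piv [440.4 322.9  94. ]
mid balls [525.7  53.1 200. ] 142.30253273932115 mid heads [525.7  54.1 162. ] 163.30565659545962 hdir -18.69764668291529 bar 50.91189697897113 lever -96.8082902206695 121.40625940099827
```

```bash
cat >> h.py <<'E'
C=np.array([526,55.,0]); YAW=-18.4; x_=np.array([np.cos(np.radians(YAW)),np.sin(np.radians(YAW)),0]); y_=np.array([-x_[1],x_[0],0])
def cl(p): d=np.asarray(p)-C; return np.array([d@x_,d@y_,p[2]])
def wo(c): return C+c[0]*x_+c[1]*y_+np.array([0,0,c[2]])
def plan(ts,tooly=None):
    "ts: world targets; tooly: azimuth (deg) of tool y"
    np.set_printoptions(precision=4,suppress=True)
    s=observe(); M=rot(s["ee_rot"]); 
    for t in ts:
        print((M.T@(np.asarray(t)-s["position"])/1000).round(4).tolist())
    if tooly is not None:
        a=np.radians(tooly); Y=np.array([np.cos(a),np.sin(a),0]); Z=np.array([0,0,-1.]); D=np.stack([np.cross(Y,Z),Y,Z],1)
        print("dr",np.degrees(R.from_matrix(M.T@D).as_rotvec()).round(2).tolist())
    print("at",s["position"],"cl",cl(s["position"]),"F",s["ft_force"],"t",s["clock"],"j",s["joint_pos"])
E
python3 -c "
from h import *
plan([(500,380,265)],71.6)"
```

```text
[-0.3695, -0.1417, -0.0342]
dr [-0.09, 0.01, 1.68]
at [186.8698 621.9647 230.4951] cl [-500.7544  430.933   230.4951] F [-0.1025 -0.0389  0.2586] t 0.1 j [-1.3452  0.5371 -0.0044  1.5388  0.0026  1.0673 -0.0712]
```

>>> apply_moves(
  motion=[
    {"travel":[-0.37,-0.142,-0.035],"dr":[0,0,1.7],"fingers":0},
    {"travel":[-0.37,-0.142,-0.035],"dr":[0,0,1.7],"fingers":0},
    {"travel":[-0.37,-0.142,-0.035],"dr":[0,0,1.7],"fingers":0},
    {"travel":[-0.37,-0.142,-0.035],"dr":[0,0,1.7],"fingers":0},
    {"travel":[-0.37,-0.142,-0.035],"dr":[0,0,1.7],"fingers":0},
    {"travel":[-0.37,-0.142,-0.035],"dr":[0,0,1.7],"fingers":0},
    {"travel":[-0.37,-0.142,-0.035],"dr":[0,0,1.7],"fingers":0},
    {"travel":[-0.37,-0.142,-0.035],"dr":[0,0,1.7],"fingers":0},
  ],
  newtons=20,
)

```text
clock: 0.9
position: [501.9, 378.2, 266.3]
ee_rot: [-0.0, 0.16, 0.987, -0.0]
ft_force: [0.0, 1.4, -0.7]
grip_width: 0.0
grasp_force: 0.0
```

```bash
python3 -c "
from h import *
plan([wo((0,-290,265))],71.6)"
```

```text
[-0.1253, -0.589, 0.0016]
dr [-0.03, -0.0, -0.04]
at [501.9195 378.2035 266.2661] cl [-124.8683  299.0791  266.2661] F [ 0.0354  1.4271 -0.7412] t 0.9 j [-0.7877  0.4665  0.0988  1.5669 -0.0493  1.111   0.5715]
```

>>> apply_moves(
  motion=[
    {"travel":[-0.125,-0.589,0],"dr":[0,0,0],"fingers":0},
    {"travel":[-0.125,-0.589,0],"dr":[0,0,0],"fingers":0},
    {"travel":[-0.125,-0.589,0],"dr":[0,0,0],"fingers":0},
    {"travel":[-0.125,-0.589,0],"dr":[0,0,0],"fingers":0},
    {"travel":[-0.125,-0.589,0],"dr":[0,0,0],"fingers":0},
    {"travel":[-0.125,-0.589,0],"dr":[0,0,0],"fingers":0},
    {"travel":[-0.125,-0.589,0],"dr":[0,0,0],"fingers":0},
    {"travel":[-0.125,-0.589,0],"dr":[0,0,0],"fingers":0},
  ],
)

```text
clock: 1.7
position: [454.9, -19.3, 266.2]
ee_rot: [-0.0, 0.16, 0.987, 0.0]
ft_force: [1.4, -1.2, -0.2]
grip_width: 0.2
grasp_force: 0.0
```

```bash
python3 -c "
from h import *
plan([wo((0,-290,265)),wo((0,-290,80))],71.6)"
```

```text
[-0.0441, -0.1971, 0.0012]
[-0.0441, -0.1971, 0.1862]
dr [0.01, -0.0, -0.01]
at [454.8593 -19.2589 266.2437] cl [-44.064  -92.9179 266.2437] F [ 1.3691 -1.1787 -0.2056] t 1.7 j [-0.3062  0.156   0.2788  2.0052 -0.0515  0.9869  1.2474]
```

>>> apply_moves(
  motion=[
    {"travel":[-0.044,-0.197,0],"dr":[0,0,0],"fingers":0},
    {"travel":[-0.044,-0.197,0],"dr":[0,0,0],"fingers":0},
    {"travel":[-0.044,-0.197,0],"dr":[0,0,0],"fingers":0},
    {"travel":[-0.044,-0.197,0],"dr":[0,0,0],"fingers":0},
    {"travel":[-0.044,-0.197,0],"dr":[0,0,0],"fingers":0},
    {"travel":[-0.044,-0.197,0.06],"dr":[0,0,0],"fingers":0},
    {"travel":[-0.044,-0.197,0.1],"dr":[0,0,0],"fingers":0},
    {"travel":[-0.044,-0.197,0.14],"dr":[0,0,0],"fingers":0},
  ],
)

```text
clock: 2.5
position: [434.4, -217.3, 124.0]
ee_rot: [-0.001, 0.16, 0.987, 0.0]
ft_force: [1.4, 0.1, -0.1]
grip_width: 0.2
grasp_force: 0.0
```

```bash
python3 -c "
from h import *
crop('scene',200,90,440,270,3.3,'pics/c.png')
plan([wo((0,-290,80))],71.6)"
```

```text
[-0.0053, -0.0032, 0.0389]
dr [-0.01, -0.6, 0.03]
at [ 430.8494 -215.6323  118.9201] cl [  -4.8613 -286.8307  118.9201] F [-2.5697  2.5751 -3.4992] t 2.55 j [ 0.0757  0.45    0.3646  2.0699 -0.2495  0.6736  1.8553]
```

View pics/c.png

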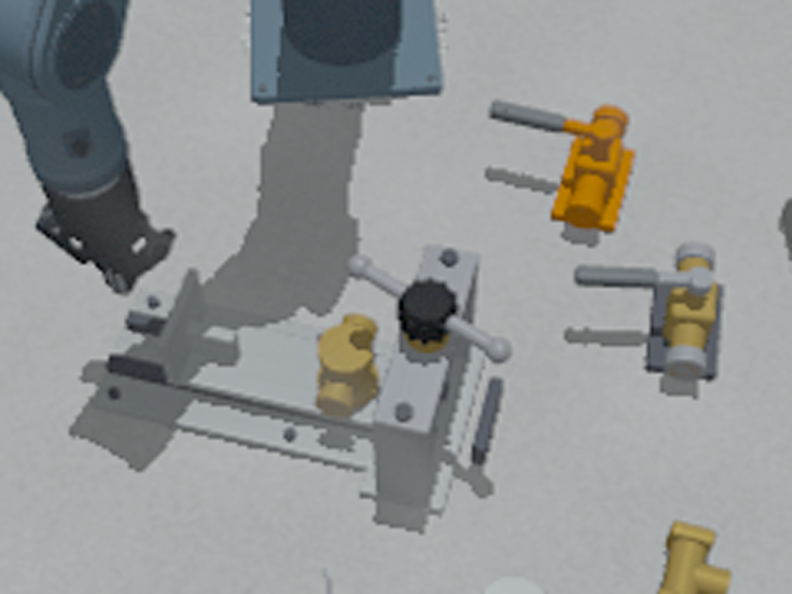

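Picture: the closed fingertips (crop 122,288) stand outside the push plate (crop 185,310), clear of it. Down, then push.

>>> apply_moves(
  motion=[
    {"travel":[-0.002,-0.003,0.04],"dr":[0,0,0],"fingers":0},
    {"travel":[-0.002,-0.003,0.04],"dr":[0,0,0],"fingers":0},
    {"travel":[-0.002,0.025,0.04],"dr":[0,0,0],"fingers":0},
    {"travel":[-0.002,0.04,0.04],"dr":[0,0,0],"fingers":0},
    {"travel":[-0.002,0.052,0.04],"dr":[0,0,0],"fingers":0},
    {"travel":[-0.002,0.064,0.04],"dr":[0,0,0],"fingers":0},
    {"travel":[-0.002,0.075,0.04],"dr":[0,0,0],"fingers":0},
    {"travel":[-0.002,0.075,0.04],"dr":[0,0,0],"fingers":0},
  ],
)

```text
clock: 3.35
position: [461.9, -145.7, 86.9]
ee_rot: [0.001, 0.159, 0.987, 0.001]
ft_force: [-0.9, 0.9, 0.0]
grip_width: -0.1
grasp_force: 0.0
```

```bash
python3 -c "
from h import *
plan([wo((0,-182,80))],71.6)"
```

```text
[0.0025, 0.0287, 0.0069]
dr [0.08, 0.05, 0.12]
at [ 461.9253 -145.7239   86.8501] cl [   2.5594 -210.6872   86.8501] F [-0.867   0.87    0.0083] t 3.35 j [-0.0551  0.5073  0.3346  2.086  -0.2928  0.591   1.7369]
```

>>> apply_moves(
  motion=[
    {"travel":[0.002,0.006,0.006],"dr":[0,0,0],"fingers":0},
    {"travel":[0.002,0.011,0.006],"dr":[0,0,0],"fingers":0},
    {"travel":[0.002,0.016,0.006],"dr":[0,0,0],"fingers":0},
    {"travel":[0.002,0.02,0.006],"dr":[0,0,0],"fingers":0},
    {"travel":[0.002,0.024,0.006],"dr":[0,0,0],"fingers":0},
    {"travel":[0.002,0.026,0.006],"dr":[0,0,0],"fingers":0},
    {"travel":[0.002,0.026,0.006],"dr":[0,0,0],"fingers":0},
  ],
)

```text
clock: 4.05
position: [467.1, -121.7, 80.2]
ee_rot: [-0.0, 0.16, 0.987, 0.0]
ft_force: [-0.2, -0.6, -0.2]
grip_width: 0.2
grasp_force: 0.1
```

```bash
python3 -c "
from h import *
crop('scene',200,90,440,270,3.3,'pics/d.png')
plan([wo((0,-175,80))],71.6)"
```

```text
[-0.0, 0.0113, 0.0003]
dr [0.04, -0.02, 0.02]
at [ 467.1847 -121.7289   80.3152] cl [  -0.0241 -186.2588   80.3152] F [-0.4055  0.3345 -0.1026] t 4.1 j [-0.1028  0.5184  0.3301  2.0911 -0.3003  0.5766  1.6904]
```

View pics/d.png

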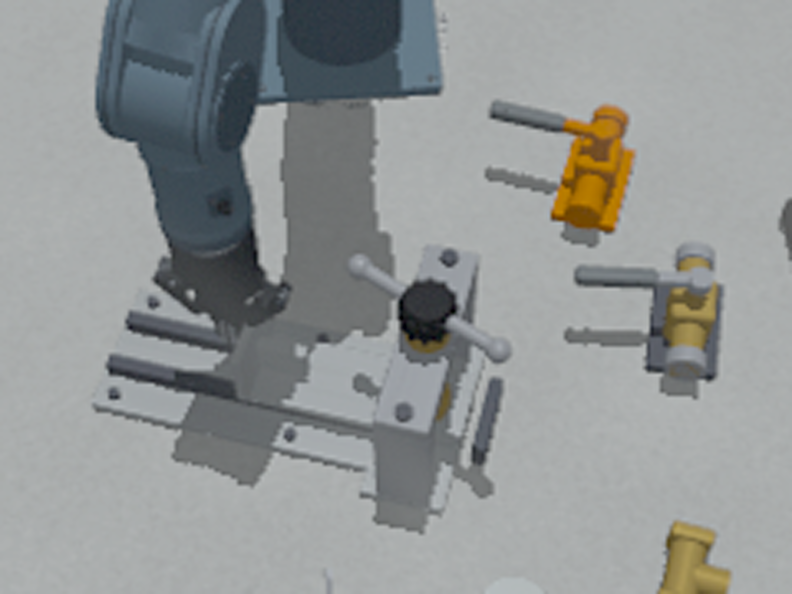

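Picture: plate (crop 240,345) has been pushed and the tap is under the bridge. The stop has not been felt yet, so push on gently.

>>> apply_moves(
  motion=[
    {"travel":[0,0.003,0],"dr":[0,0,0],"fingers":0},
    {"travel":[0,0.005,0],"dr":[0,0,0],"fingers":0},
    {"travel":[0,0.006,0],"dr":[0,0,0],"fingers":0},
    {"travel":[0,0.007,0],"dr":[0,0,0],"fingers":0},
    {"travel":[0,0.007,0],"dr":[0,0,0],"fingers":0},
  ],
)

```text
clock: 4.6
position: [469.3, -115.7, 80.4]
ee_rot: [-0.0, 0.16, 0.987, 0.0]
ft_force: [-0.8, -1.4, 1.9]
grip_width: -0.2
grasp_force: 1.1
```

>>> apply_moves(
  motion=[
    {"travel":[0,0.002,0],"dr":[0,0,0],"fingers":0},
    {"travel":[0,0.003,0],"dr":[0,0,0],"fingers":0},
    {"travel":[0,0.004,0],"dr":[0,0,0],"fingers":0},
    {"travel":[0,0.004,0],"dr":[0,0,0],"fingers":0},
  ],
)

```text
clock: 5.0
position: [469.3, -115.5, 80.4]
ee_rot: [-0.0, 0.162, 0.987, -0.002]
ft_force: [-4.8, -11.2, 1.9]
grip_width: 0.0
grasp_force: 6.4
```

```bash
python3 -c "
from h import *
plan([wo((0,-175,80))],71.6)"
```

```text
[0.0, 0.0047, 0.0004]
dr [-0.22, 0.0, -0.2]
at [ 469.2579 -115.5323   80.3783] cl [  -0.0129 -179.7246   80.3783] F [ -4.7563 -11.1743   1.9477] t 5.0 j [-0.1237  0.5197  0.3358  2.0901 -0.2974  0.577   1.6681]
```

>>> apply_moves(
  motion=[
    {"travel":[0,-0.03,0],"dr":[0,0,0],"fingers":0},
    {"travel":[0,-0.03,-0.05],"dr":[0,0,0],"fingers":0},
    {"travel":[0,-0.03,-0.1],"dr":[0,0,0],"fingers":0},
    {"travel":[0,-0.03,-0.15],"dr":[0,0,0],"fingers":0},
    {"travel":[0,-0.03,-0.19],"dr":[0,0,0],"fingers":0},
    {"travel":[0,0.02,-0.19],"dr":[0,0,0],"fingers":0},
    {"travel":[0,0.07,-0.19],"dr":[0,0,0],"fingers":0},
    {"travel":[0,0.07,-0.19],"dr":[0,0,0],"fingers":0},
  ],
)

```text
clock: 5.8
position: [494.8, -37.2, 270.6]
ee_rot: [0.001, 0.154, 0.988, 0.002]
ft_force: [-0.9, -0.2, 0.1]
grip_width: -0.3
grasp_force: 0.0
```

```bash
python3 - <<'E'
from h import *
crop('scene',200,90,440,270,3.3,'pics/e.png')
def fc(phi,gap=0,r=45):
    n=np.array([-np.sin(phi),np.cos(phi)]); d=7+gap+11*abs(n[0])+14.5*abs(n[1])
    return r*np.array([np.cos(phi),np.sin(phi)])+d*n
p0=np.radians(248.6); s=fc(p0,7); print("start",s)
plan([wo((*s,265)),wo((*s,183))],71.6)
cur=s; ph=p0
print("contact",fc(p0))
for k in range(14):
    row=[]
    for i in range(4):
        ph-=.16; w=fc(ph); d=w-cur; row.append([round(-d[0]/1000,4),round(d[1]/1000,4)])
    cur=w; print(k,round(p0-ph,2),row)
E
```

```text
start [ 11.07678984 -52.67317235]
[-0.0118, 0.0486, 0.0054]
[-0.0118, 0.0485, 0.0874]
dr [0.1, 0.01, 0.43]
at [493.6549 -41.0733 270.3578] cl [  -0.366  -101.3714  270.3578] F [-0.5249 -1.1472  0.1935] t 5.85 j [-0.3442  0.2316  0.397   1.9149 -0.1068  1.0145  1.3568]
contact [  4.5594 -50.119 ]
0 0.64 [[np.float64(0.0134), np.float64(0.0018)], [np.float64(0.0208), np.float64(0.0023)], [np.float64(0.0285), np.float64(0.0041)], [np.float64(0.036), np.float64(0.0076)]]
1 1.28 [[np.float64(0.0071), np.float64(0.005)], [np.float64(0.0133), np.float64(0.0115)], [np.float64(0.0182), np.float64(0.0194)], [np.float64(0.0218), np.float64(0.0266)]]
2 1.92 [[np.float64(0.0027), np.float64(0.0064)], [np.float64(0.0044), np.float64(0.0135)], [np.float64(0.0048), np.float64(0.0213)], [np.float64(0.0037), np.float64(0.0295)]]
3 2.56 [[np.float64(-0.0027), np.float64(0.0082)], [np.float64(-0.0071), np.float64(0.016)], [np.float64(-0.0132), np.float64(0.023)], [np.float64(-0.0208), np.float64(0.0288)]]
4 3.2 [[np.float64(-0.0088), np.float64(0.0043)], [np.float64(-0.0152), np.float64(0.0072)], [np.fl
[... 992 characters left out ...]
[np.float64(0.0073), np.float64(0.0001)], [np.float64(0.0149), np.float64(0.0016)], [np.float64(0.0225), np.float64(0.0046)], [np.float64(0.0297), np.float64(0.0092)]]
11 7.68 [[np.float64(0.0065), np.float64(0.0061)], [np.float64(0.0118), np.float64(0.0137)], [np.float64(0.0157), np.float64(0.0215)], [np.float64(0.0186), np.float64(0.0276)]]
12 8.32 [[np.float64(0.002), np.float64(0.007)], [np.float64(0.0028), np.float64(0.0146)], [np.float64(0.0021), np.float64(0.0227)], [np.float64(-0.0002), np.float64(0.0309)]]
13 8.96 [[np.float64(-0.004), np.float64(0.0079)], [np.float64(-0.0096), np.float64(0.0152)], [np.float64(-0.0168), np.float64(0.0214)], [np.float64(-0.0253), np.float64(0.0262)]]
```

View pics/e.png

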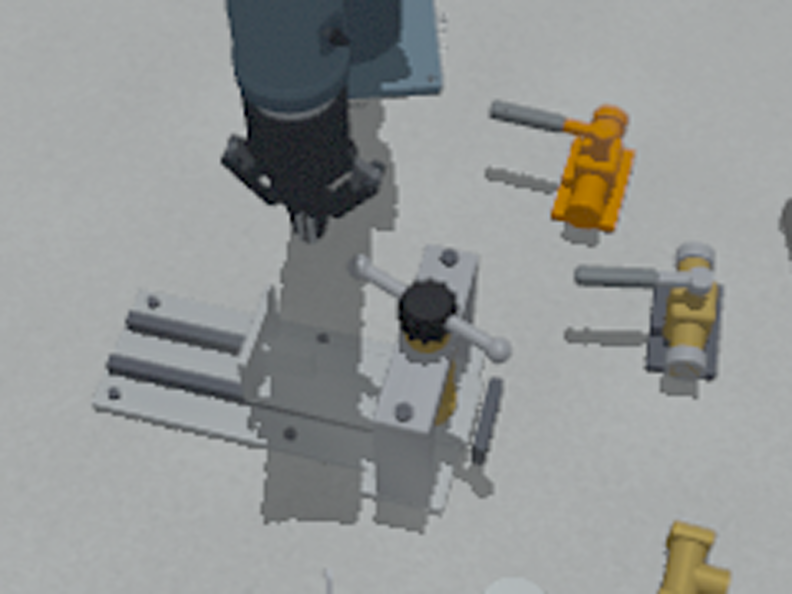

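Picture: carriage home (plate at crop 255,340; tap under the screw), T-bar balls at crop (360,265) and (498,348). Now down beside the bar.

>>> apply_moves(
  motion=[
    {"travel":[-0.012,0.049,0],"dr":[0,0,0.4],"fingers":0},
    {"travel":[-0.012,0.049,0],"dr":[0,0,0.4],"fingers":0},
    {"travel":[-0.012,0.049,0.03],"dr":[0,0,0.4],"fingers":0},
    {"travel":[-0.012,0.049,0.06],"dr":[0,0,0.4],"fingers":0},
    {"travel":[-0.012,0.049,0.087],"dr":[0,0,0.4],"fingers":0},
    {"travel":[-0.012,0.049,0.087],"dr":[0,0,0.4],"fingers":0},
    {"travel":[-0.012,0.049,0.087],"dr":[0,0,0.4],"fingers":0},
  ],
)

```text
clock: 6.55
position: [519.5, -3.3, 183.7]
ee_rot: [-0.0, 0.164, 0.986, -0.0]
ft_force: [0.6, -0.6, 1.1]
grip_width: -0.1
grasp_force: 0.0
```

```bash
python3 -c "
from h import *
plan([wo((11.1,-52.7,183))],71.6)"
```

```text
[0.0012, 0.0047, 0.0007]
dr [-0.02, -0.02, -0.45]
at [519.5472  -3.3377 183.6797] cl [ 12.2913 -57.3921 183.6797] F [ 0.6475 -0.6128  1.1465] t 6.55 j [-0.3608  0.3911  0.3507  1.9416 -0.1767  0.8388  1.326 ]
```

>>> apply_moves(
  motion=[
    {"travel":[0.014,0.0065,0],"dr":[0,0,-0.4],"fingers":0},
    {"travel":[0.022,0.007,0],"dr":[0,0,-0.4],"fingers":0},
    {"travel":[0.0295,0.009,0],"dr":[0,0,-0.4],"fingers":0},
    {"travel":[0.037,0.0125,0],"dr":[0,0,-0.4],"fingers":0},
    {"travel":[0.037,0.0125,0],"dr":[0,0,-0.4],"fingers":0},
  ],
)

```text
clock: 7.05
position: [487.6, 22.0, 183.6]
ee_rot: [-0.0, 0.159, 0.987, 0.0]
ft_force: [0.5, -0.2, 0.3]
grip_width: 0.0
grasp_force: 0.0
```

```bash
python3 -c "
from h import *
plan([wo((11.1-36,-52.7+7.6,183))],71.6)"
```

```text
[-0.0012, -0.0017, 0.0006]
dr [0.03, -0.04, 0.07]
at [487.5633  22.0179 183.5684] cl [-26.0609 -43.4284 183.5684] F [ 0.4582 -0.1826  0.3234] t 7.05 j [-0.4218  0.3383  0.3451  2.0178 -0.1565  0.8107  1.2643]
```

>>> apply_moves(
  motion=[
    {"travel":[0.0065,0.0035,0],"dr":[0,0,0],"fingers":0},
    {"travel":[0.0125,0.01,0],"dr":[0,0,0],"fingers":0},
    {"travel":[0.0175,0.018,0],"dr":[0,0,0],"fingers":0},
    {"travel":[0.021,0.025,0],"dr":[0,0,0],"fingers":0},
    {"travel":[0.021,0.025,0],"dr":[0,0,0],"fingers":0},
  ],
)

```text
clock: 7.55
position: [476.1, 53.0, 183.1]
ee_rot: [-0.0, 0.159, 0.987, 0.0]
ft_force: [-0.1, -0.1, -1.3]
grip_width: -0.1
grasp_force: 0.0
```

```bash
python3 -c "
from h import *
crop('scene',230,110,430,260,3.9,'pics/f.png')
plan([wo((11.1-36-21.8,-52.7+7.6+26.6,183))],71.6)"
```

```text
[0.0003, -0.0002, 0.0001]
dr [0.01, -0.05, 0.08]
at [476.1766  52.325  183.1234] cl [-46.4318 -18.265  183.1234] F [ 0.7142  0.3326 -0.1921] t 7.6 j [-0.482   0.3232  0.3348  2.039  -0.1463  0.8023  1.1897]
```

View pics/f.png

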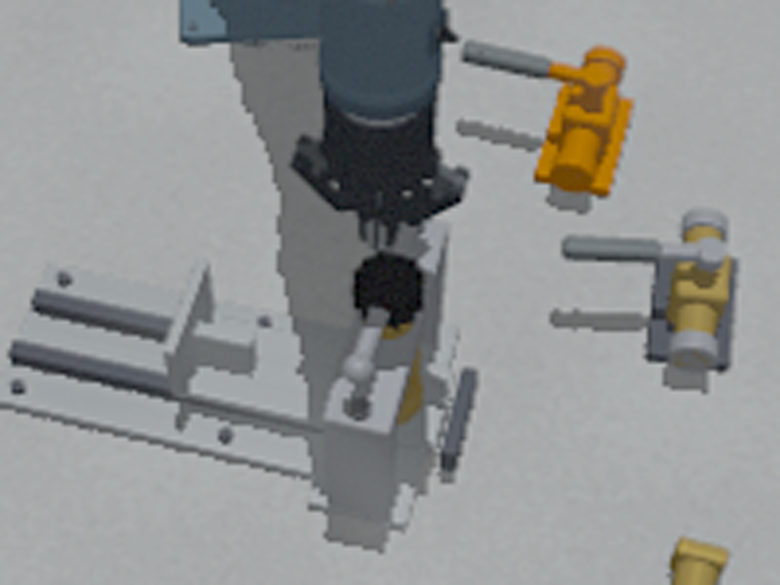

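Picture: the knob is turning with the finger (far ball at crop 358,370, bar now along the bridge). Going on.

>>> apply_moves(
  motion=[
    {"travel":[0.003,0.006,0],"dr":[0,0,0],"fingers":0},
    {"travel":[0.0045,0.0135,0],"dr":[0,0,0],"fingers":0},
    {"travel":[0.005,0.021,0],"dr":[0,0,0],"fingers":0},
    {"travel":[0.004,0.0295,0],"dr":[0,0,0],"fingers":0},
    {"travel":[0.004,0.0295,0],"dr":[0,0,0],"fingers":0},
  ],
)

```text
clock: 8.1
position: [481.4, 80.4, 182.8]
ee_rot: [-0.001, 0.16, 0.987, -0.001]
ft_force: [-0.9, -2.8, 0.2]
grip_width: -0.1
grasp_force: 1.4
```

>>> apply_moves(
  motion=[
    {"travel":[-0.0025,0.008,0],"dr":[0,0,0],"fingers":0},
    {"travel":[-0.007,0.016,0],"dr":[0,0,0],"fingers":0},
    {"travel":[-0.013,0.023,0],"dr":[0,0,0],"fingers":0},
    {"travel":[-0.021,0.029,0],"dr":[0,0,0],"fingers":0},
    {"travel":[-0.021,0.029,0],"dr":[0,0,0],"fingers":0},
  ],
)

```text
clock: 8.6
position: [510.1, 101.6, 182.5]
ee_rot: [-0.001, 0.16, 0.987, -0.0]
ft_force: [-3.2, -1.4, -1.9]
grip_width: 0.2
grasp_force: 1.2
```

```bash
python3 -c "
from h import *
plan([wo((11.1-36-21.8-3.7+20.8,-52.7+7.6+26.6+29.5+28.8,183))],71.6)"
```

```text
[-0.0001, 0.0006, -0.0005]
dr [-0.08, -0.16, -0.01]
at [510.1433 101.5658 182.465 ] cl [-29.7445  39.18   182.465 ] F [-3.2    -1.3661 -1.9052] t 8.6 j [-0.5352  0.3922  0.3157  1.9373 -0.1605  0.8392  1.1154]
```

>>> apply_moves(
  motion=[
    {"travel":[-0.0045,0.002,0],"dr":[0,0,0],"fingers":0},
  ],
)

```text
clock: 8.7
position: [513.7, 101.9, 182.4]
ee_rot: [-0.002, 0.16, 0.987, -0.001]
ft_force: [-5.8, -2.2, -1.3]
grip_width: 0.0
grasp_force: 2.9
```

>>> apply_moves(
  motion=[
    {"travel":[-0.0045,0.002,0],"dr":[0,0,0],"fingers":0},
  ],
)

```text
clock: 8.8
position: [518.0, 101.8, 182.3]
ee_rot: [-0.003, 0.16, 0.987, -0.001]
ft_force: [-7.7, -4.6, 0.7]
grip_width: 0.1
grasp_force: 3.8
```

```bash
python3 -c "
from h import *
plan([wo((-29.9+8.8,39.8+4.3,183))],71.6); print(observe()['torque'])"
```

```text
[-0.0012, 0.0022, -0.0008]
dr [-0.17, -0.31, -0.02]
at [518.037  101.8409 182.2603] cl [-22.3412  41.9327 182.2603] F [-7.7282 -4.5603  0.672 ] t 8.8 j [-0.5286  0.4069  0.3152  1.9157 -0.1645  0.85    1.1215]
[-0.9003  1.7228 -0.0304]
```

>>> apply_moves(
  motion=[
    {"travel":[-0.0032,0.0016,0],"dr":[0,0,0],"fingers":0},
  ],
)

```text
clock: 8.9
position: [521.2, 102.2, 182.1]
ee_rot: [-0.003, 0.16, 0.987, -0.001]
ft_force: [-10.1, -2.8, -0.4]
grip_width: -0.0
grasp_force: 3.9
```

>>> apply_moves(
  motion=[
    {"travel":[-0.0032,0.0015,0],"dr":[0,0,0],"fingers":0},
  ],
)

```text
clock: 9.0
position: [524.4, 102.7, 182.0]
ee_rot: [-0.004, 0.16, 0.987, -0.001]
ft_force: [-9.3, -2.5, 0.5]
grip_width: -0.1
grasp_force: 3.6
```

```bash
python3 -c "
from h import *
plan([wo((-29.9+15.2,39.8+7.2,183))],71.6); print(observe()['torque'])"
```

```text
[-0.0019, 0.0022, -0.001]
dr [-0.19, -0.38, -0.03]
at [524.4297 102.7392 182.0347] cl [-16.5588  44.8029 182.0347] F [-9.2924 -2.5164  0.5426] t 9.0 j [-0.5243  0.4184  0.3144  1.8986 -0.1679  0.8575  1.1251]
[-0.5912  1.7838 -0.0761]
```

>>> apply_moves(
  motion=[
    {"travel":[-0.003,0.0011,0],"dr":[0,0,0],"fingers":0},
  ],
)

```text
clock: 9.1
position: [528.1, 103.3, 182.3]
ee_rot: [-0.003, 0.16, 0.987, -0.001]
ft_force: [-7.9, -0.8, 0.9]
grip_width: 0.0
grasp_force: 2.8
```

>>> apply_moves(
  motion=[
    {"travel":[-0.0029,0.0011,0],"dr":[0,0,0],"fingers":0},
  ],
)

```text
clock: 9.2
position: [531.7, 103.7, 182.5]
ee_rot: [-0.003, 0.16, 0.987, -0.0]
ft_force: [-7.4, -1.1, 0.7]
grip_width: -0.2
grasp_force: 3.0
```

>>> apply_moves(
  motion=[
    {"travel":[-0.0032,0.0007,0],"dr":[0,0,0],"fingers":0},
  ],
)

```text
clock: 9.3
position: [534.7, 103.7, 182.5]
ee_rot: [-0.003, 0.16, 0.987, -0.0]
ft_force: [-8.6, 0.2, 1.1]
grip_width: 0.1
grasp_force: 3.7
```

```bash
python3 -c "
from h import *
plan([wo((-29.9+24.3,39.8+10.1,183))],71.6); print(observe()['torque'])"
```

```text
[-0.0016, 0.0009, -0.0005]
dr [-0.08, -0.32, 0.01]
at [534.6623 103.7123 182.4908] cl [ -7.1565  48.9562 182.4908] F [-8.5706  0.1588  1.1424] t 9.3 j [-0.5168  0.4333  0.3131  1.874  -0.1729  0.866   1.1322]
[ 0.0081  1.7868 -0.047 ]
```

Ripple felt: peak, trough, rise again, so it has clicked. Back the finger off the bar and lift.

>>> apply_moves(
  motion=[
    {"travel":[0.012,0,0],"dr":[0,0,0],"fingers":0},
    {"travel":[0.02,0,0],"dr":[0,0,0],"fingers":0},
    {"travel":[0.02,0,-0.05],"dr":[0,0,0],"fingers":0},
    {"travel":[0.02,0,-0.085],"dr":[0,0,0],"fingers":0},
    {"travel":[0.02,0,-0.085],"dr":[0,0,0],"fingers":0},
  ],
)

```text
clock: 9.8
position: [521.5, 110.9, 273.6]
ee_rot: [0.005, 0.16, 0.987, 0.003]
ft_force: [0.8, 0.6, 0.2]
grip_width: 0.1
grasp_force: 0.0
```

```bash
python3 - <<'E'
from h import *
# lever frame: pivot, closed dir -97.5deg
P=np.array([442,324.,0]); 
def lev(a,r,off): # lever azimuth deg, pushing face on clockwise side
    u=np.array([np.cos(np.radians(a)),np.sin(np.radians(a)),0]); n=np.array([u[1],-u[0],0])
    return P+r*u+off*n
w=[(*lev(-97.5,90,60)[:2],265),(*lev(-97.5,90,60)[:2],82)]
for t in w: print(t, np.hypot(*t[:2]))
plan(w,None)
# path with tool y kept at 71.6: half extents 11 (tool x), 14.5 (tool y)
tx=-x_; ty=y_
for a in range(-100,0,10):
    u=np.array([np.cos(np.radians(a)),np.sin(np.radians(a)),0]); n=np.array([u[1],-u[0],0])
    d=9+11*abs(n@tx)+14.5*abs(n@ty); p=lev(a,85,d); print(a,p[:2],round(np.hypot(*p[:2])),cl(p)[:2])
E
```

```text
(np.float64(370.7659510177667), np.float64(242.60153400956017), 265) 443.083394789176
(np.float64(370.7659510177667), np.float64(242.60153400956017), 82) 443.083394789176
[0.1847, 0.0774, 0.0076]
[0.1862, 0.0761, 0.1906]
at [521.5231 110.8822 273.6108] cl [-21.8871  51.6122 273.6108] F [0.837  0.6155 0.1598] t 9.8 j [-0.5733  0.2902  0.3434  1.8272 -0.1143  1.0321  1.0645]
-100 [405.5739 244.1116] 473 [-173.9623  141.4311]
-90 [417.9855 239.    ] 481 [-160.5718  140.4985]
-80 [431.5759 235.8507] 492 [-146.6821  141.8   ]
-70 [446.0503 235.0191] 504 [-132.6852  145.5797]
-60 [460.9906 236.8147] 518 [-119.0755  151.9995]
-50 [475.8665 241.4578] 534 [-106.4257  161.1007]
-40 [490.0599 249.039 ] 550 [-95.3509 172.7745]
-30 [502.9043 259.4894] 566 [-86.4618 186.7449]
-20 [513.7333 272.5622] 582 [-80.3129 202.5676]
-10 [521.3759 284.6676] 594 [-76.8821 216.4665]
```

```bash
python3 - <<'E'
from h import *
im=read_camera("scene").astype(int)
m=(im[...,0]>150)&(im[...,1]<150)&(im[...,2]<60); m[:90]=0; m[180:]=0; m[:,:330]=0; m[:,450:]=0
v,u=np.nonzero(m); print(u.min(),u.max(),v.min(),v.max())
for a,b,z in ((u.min(),v[u.argmin()],88),(u.max(),v[u.argmax()],40),(u[v.argmax()],v.max(),0),(u[v.argmax()],v.max(),40)): print(pix("scene",a,b,z))
print("orange lever tip",pix("scene",350,122,88))
plan([(388.6,240,265),(388.6,240,78)],71.6)
E
```

```text
371 384 136 157
[296.60173657 214.70630182  88.        ]
[330.14539002 259.5351081   40.        ]
[300.56232611 265.54387608   0.        ]
[329.89696972 256.15753239  40.        ]
orange lever tip [208.76970544 153.6622561   88.        ]
[0.1655, 0.0813, 0.0056]
[0.1665, 0.0804, 0.1925]
dr [0.27, 0.29, 0.03]
at [520.0218 110.6706 271.005 ] cl [-23.2449  50.9375 271.005 ] F [-0.0466 -1.0129 -0.9213] t 9.85 j [-0.5729  0.2928  0.3426  1.8306 -0.1149  1.0304  1.065 ]
```

>>> apply_moves(
  motion=[
    {"travel":[0.165,0.081,0],"dr":[0,0,0],"fingers":0},
    {"travel":[0.165,0.081,0],"dr":[0,0,0],"fingers":0},
    {"travel":[0.165,0.081,0],"dr":[0,0,0],"fingers":0},
    {"travel":[0.165,0.081,0],"dr":[0,0,0],"fingers":0},
    {"travel":[0.165,0.081,0],"dr":[0,0,0],"fingers":0},
    {"travel":[0.165,0.081,0.05],"dr":[0,0,0],"fingers":0},
    {"travel":[0.165,0.081,0.1],"dr":[0,0,0],"fingers":0},
    {"travel":[0.165,0.081,0.13],"dr":[0,0,0],"fingers":0},
  ],
)

```text
clock: 10.65
position: [385.9, 236.8, 134.9]
ee_rot: [-0.001, 0.16, 0.987, -0.001]
ft_force: [-0.2, 0.7, 0.3]
grip_width: -0.2
grasp_force: 0.0
```

```bash
python3 - <<'E'
from h import *
crop('scene',230,90,430,240,3.9,'pics/g.png')
plan([(388.6,240,78)],71.6)
E
```

```text
[-0.0032, 0.0062, 0.0538]
dr [-0.47, -0.26, -0.01]
at [383.9597 235.4354 131.8416] cl [-191.7329  126.3759  131.8416] F [-1.3483 -1.5564 -4.0831] t 10.7 j [-0.8252  0.3656  0.2084  2.1318 -0.1186  0.6643  0.7135]
```

View pics/g.png

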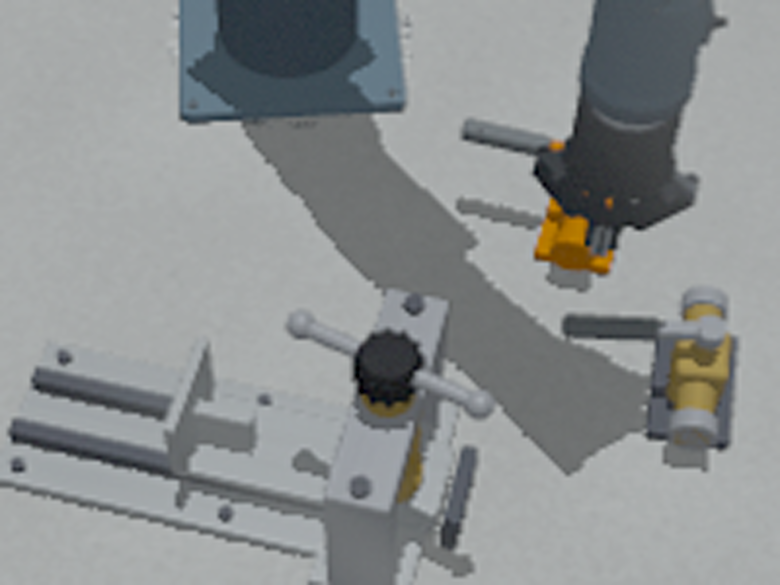

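Picture: fingertips (crop 600,240) are behind the true valve's lever (tip crop 570,325), clear of the orange one. Go down, then sweep.

>>> apply_moves(
  motion=[
    {"travel":[-0.003,0.005,0.05],"dr":[0,0,0],"fingers":0},
    {"travel":[-0.003,0.005,0.053],"dr":[0,0,0],"fingers":0},
    {"travel":[-0.003,0.005,0.053],"dr":[0,0,0],"fingers":0},
  ],
)

```text
clock: 11.0
position: [391.6, 241.4, 85.2]
ee_rot: [-0.001, 0.16, 0.987, -0.001]
ft_force: [0.3, -1.1, 0.9]
grip_width: -0.0
grasp_force: 0.0
```

```bash
python3 - <<'E'
from h import *
s=observe(); plan([(388.6,240,78)],71.6)
P=np.array([442,324.,0]); c0=cl(s["position"])
for a in (-90,-80,-70,-60,-50,-40,-30,-20,-14,-10,-7,-3):
    u=np.array([np.cos(np.radians(a)),np.sin(np.radians(a)),0]); n=np.array([u[1],-u[0],0])
    d=9+11*abs(n@x_)+14.5*abs(n@y_); p=cl(P+85*u+d*n)-c0; print(a,(-p[0]/1000).round(4),(p[1]/1000).round(4))
E
```

```text
[0.0024, -0.0022, 0.0072]
dr [-0.13, -0.06, -0.05]
at [391.613  241.3799  85.193 ] cl [-186.3472  134.4323   85.193 ] F [ 0.3487 -1.1473  0.9179] t 11.0 j [-0.8007  0.4663  0.1829  2.1363 -0.1554  0.5536  0.7445]
-90 -0.0258 0.0061
-80 -0.0397 0.0074
-70 -0.0537 0.0111
-60 -0.0673 0.0176
-50 -0.0799 0.0267
-40 -0.091 0.0383
-30 -0.0999 0.0523
-20 -0.106 0.0681
-14 -0.1083 0.0766
-10 -0.1095 0.082
-7 -0.1101 0.0862
-3 -0.1106 0.0919
```

>>> apply_moves(
  motion=[
    {"travel":[-0.005,0.002,0.006],"dr":[0,0,0],"fingers":0},
    {"travel":[-0.019,0.006,0.006],"dr":[0,0,0],"fingers":0},
    {"travel":[-0.026,0.006,0.006],"dr":[0,0,0],"fingers":0},
    {"travel":[-0.04,0.0075,0.006],"dr":[0,0,0],"fingers":0},
    {"travel":[-0.054,0.011,0.006],"dr":[0,0,0],"fingers":0},
    {"travel":[-0.067,0.0175,0.006],"dr":[0,0,0],"fingers":0},
    {"travel":[-0.08,0.0265,0.006],"dr":[0,0,0],"fingers":0},
    {"travel":[-0.08,0.0265,0.006],"dr":[0,0,0],"fingers":0},
  ],
)

```text
clock: 11.8
position: [479.3, 241.9, 79.9]
ee_rot: [0.001, 0.161, 0.987, 0.001]
ft_force: [0.4, 0.0, -0.6]
grip_width: 0.1
grasp_force: 0.0
```

```bash
python3 - <<'E'
from h import *
crop('scene',230,90,430,240,3.9,'pics/i.png')
s=observe(); plan([],71.6)
P=np.array([442,324.,0]); c0=cl(s["position"])
for a in (-40,-30,-20,-14,-10,-7,-3):
    u=np.array([np.cos(np.radians(a)),np.sin(np.radians(a)),0]); n=np.array([u[1],-u[0],0])
    d=9+11*abs(n@x_)+14.5*abs(n@y_); p=cl(P+85*u+d*n)-c0; print(a,(-p[0]/1000).round(4),(p[1]/1000).round(4))
E
```

```text
dr [0.06, 0.11, -0.09]
at [478.098  241.758   79.7358] cl [-104.4031  162.0899   79.7358] F [-0.1009 -0.9956  1.1321] t 11.85 j [-0.6925  0.5697  0.1804  1.954  -0.1638  0.6297  0.8406]
-40 -0.0091 0.0107
-30 -0.0179 0.0247
-20 -0.0241 0.0405
-14 -0.0264 0.0489
-10 -0.0275 0.0544
-7 -0.0281 0.0586
-3 -0.0286 0.0642
```

>>> apply_moves(
  motion=[
    {"travel":[-0.009,0.0105,0],"dr":[0,0,0],"fingers":0},
    {"travel":[-0.018,0.0245,0],"dr":[0,0,0],"fingers":0},
    {"travel":[-0.024,0.0405,0],"dr":[0,0,0],"fingers":0},
    {"travel":[-0.0265,0.049,0],"dr":[0,0,0],"fingers":0},
    {"travel":[-0.0275,0.0545,0],"dr":[0,0,0],"fingers":0},
    {"travel":[-0.028,0.0585,0],"dr":[0,0,0],"fingers":0},
    {"travel":[-0.028,0.061,0],"dr":[0,0,0],"fingers":0},
    {"travel":[-0.028,0.061,0],"dr":[0,0,0],"fingers":0},
  ],
)

```text
clock: 12.65
position: [518.5, 282.1, 78.1]
ee_rot: [-0.004, 0.162, 0.987, -0.007]
ft_force: [-10.7, -18.8, 12.2]
grip_width: -0.1
grasp_force: 10.5
```

```bash
python3 - <<'E'
from h import *
im=read_camera('scene'); crop('scene',230,90,430,240,3.9,'pics/j.png',im)
plan([],71.6)
E
```

```text
dr [-0.84, -0.3, -0.23]
at [518.495  282.1273  78.1123] cl [-78.8138 213.1468  78.1123] F [-10.6055 -19.1317  11.2501] t 12.7 j [-0.7153  0.6512  0.1887  1.797  -0.1646  0.7236  0.8065]
```

View pics/j.png

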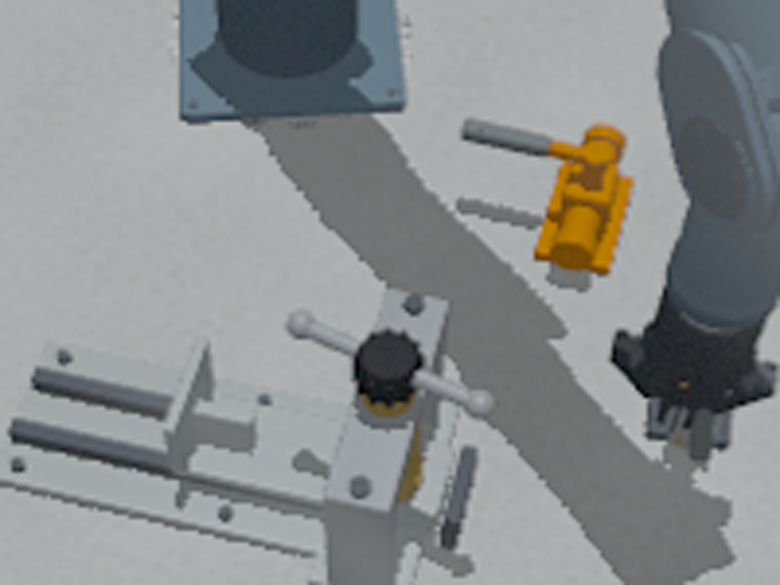

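Picture: the lever lies along the pipe beside the fingers (tip about crop 700,450) and the 21 N felt is its stop. Back off and lift.

>>> apply_moves(
  motion=[
    {"travel":[0.0,-0.03,0],"dr":[0,0,0],"fingers":0},
    {"travel":[0.0,-0.04,0],"dr":[0,0,0],"fingers":0},
    {"travel":[0.0,-0.04,-0.05],"dr":[0,0,0],"fingers":0},
    {"travel":[0.0,-0.04,-0.1],"dr":[0,0,0],"fingers":0},
    {"travel":[0.0,-0.04,-0.15],"dr":[0,0,0],"fingers":0},
    {"travel":[0.05,-0.04,-0.2],"dr":[0,0,0],"fingers":0},
    {"travel":[0.09,-0.04,-0.2],"dr":[0,0,0],"fingers":0},
    {"travel":[0.09,-0.04,-0.2],"dr":[0,0,0],"fingers":0},
  ],
)

```text
clock: 13.5
position: [420.6, 285.5, 281.9]
ee_rot: [0.0, 0.157, 0.988, 0.003]
ft_force: [0.0, -0.7, -0.3]
grip_width: -0.1
grasp_force: 0.0
```

```bash
python3 - <<'E'
from h import *
crop('scene',230,90,480,270,3.1,'pics/k.png')
plan([],71.6)
print([proj('scene',p) for p in ((442,324,94),(561,308.3,88))])
E
```

```text
dr [0.23, -0.0, 0.29]
at [421.5075 284.524  281.0658] cl [-171.5995  184.8069  281.0658] F [-0.9239  0.3221 -0.2224] t 13.55 j [-0.8596  0.2363  0.2115  1.8647 -0.0595  1.0433  0.6308]
[array([411.8358, 174.0395]), array([413.4553, 208.1776])]
```

View pics/k.png

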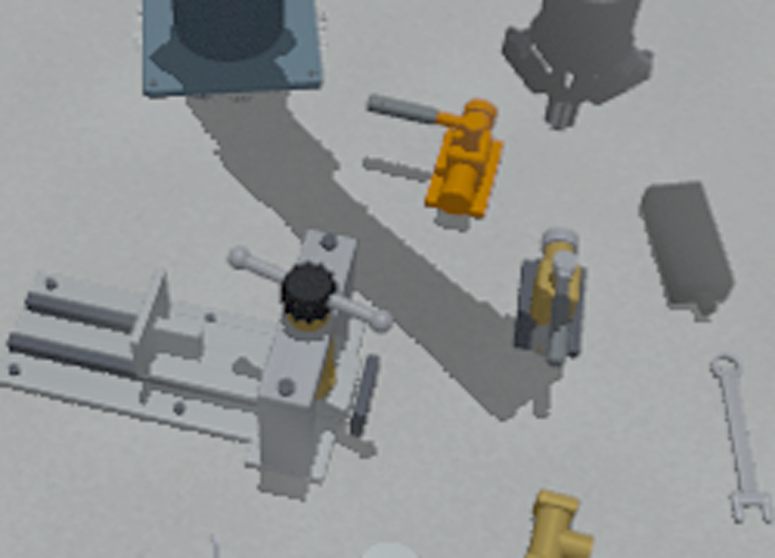

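```bash
python3 - <<'E'
from h import *
f=lambda u,v,z:pix('scene',230+u/3.1,90+v/3.1,z)
a=f(565,260,96);b=f(557,360,88);print(a,b,np.degrees(np.arctan2(b[1]-a[1],b[0]-a[0])),np.linalg.norm((b-a)[:2]))
for z,c in ((56,(560,235)),): print(f(*c,z))
im=read_camera('top'); crop('top',180,180,290,260,7,'pics/l.png',im)
E
```

```text
[442.79181287 324.80840521  96.        ] [553.17174467 298.27641554  88.        ] -13.515759504597593 113.5238997744447
[384.03081084 337.8755445   56.        ]
```

View pics/l.png

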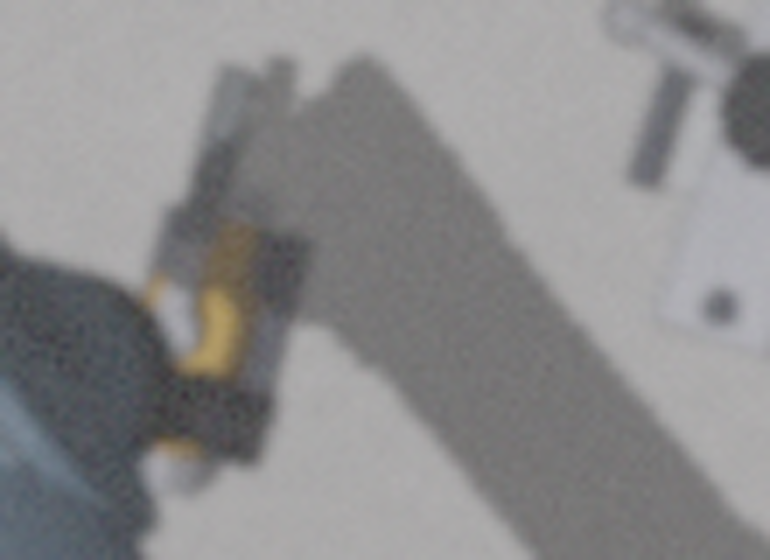

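Pictures: the lever lies parallel to the pipe at its stop (about -13.5°, like the pipe stubs). The carriage is home and the arm is clear. Handing in.

```bash
python3 -c "
from plant import *
print(hand_in())"
```

```text
the job is handed in; nothing more can be done
None
```

I handed the job in with the carriage home, the knob slipped by an estimated 0.5–1.3 rad after the screw went tight (judged from the force ripple, not measured), the supply lever open at its stop and the arm clear, though I viewed 12 pictures against the limit of 10 and the hand-in gave no verdict.

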